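Lay the stock cartons down on the lab bench panel

TASK

The two brown cartons standing on end on the blue panel are easily knocked over, so lay them down for unpacking: push each one high on its outer broad face so that it tips over where it stands, towards the middle of the taped outline, and ends lying flat on its broad side, entirely inside the outline. Do it with the fingertips only, in either order: do not pick up or slide along a standing carton, and leave everything else on the bench where it is.

Things in the scene. Friction and masses are not known exactly. Their poses are not given: they have to be found in the camera images.
- panel: Fixed glossy dark blue sheet, 300 x 560 x 3 mm, lying on the white bench; origin at the centre of its underside, z up; its y axis runs along its long side. Its top is 3 mm above the bench.
- outline (a point): Centre of the outline taped on the panel, on the panel's top face, axes as the panel's. The outline is a rectangle of 10 mm white tape: 350 mm long (along y) and 160 mm wide (along x) over its outer edges, 330 x 140 mm inside. The two cartons straddle its short ends, either one at either end, inward faces 10 to 25 mm inside the tape; tipped inwards, both have room to lie head to head.
- tall_carton_center (a point): Centre of the tall plain brown carton (loose, closed, rigid, about 0.26 kg), which stands on end on the panel: 140 mm high, 76 mm wide along its own x, 40 mm deep along its own y, z up; the centre starts 70 mm above the panel. The broad 76 x 140 mm faces look along its own +y and -y; its y axis is within 8 degrees of the panel's y. Starts up to 12 mm off the outline's long axis.
- tall_carton_foot_a (a point): Point on the tall carton's underside, middle of its +x edge (38 mm from the axis, mid-depth). With the carton lying on a broad face, this is one corner of its outline seen from above.
- tall_carton_foot_b (a point): Point on the tall carton's underside, middle of its -x edge (38 mm from the axis, mid-depth). With the carton lying on a broad face, this is one corner of its outline seen from above.
- tall_carton_head_a (a point): Point on the tall carton's top face, middle of its +x edge (38 mm from the axis, mid-depth). With the carton lying on a broad face, this is one corner of its outline seen from above.
- tall_carton_head_b (a point): Point on the tall carton's top face, middle of its -x edge (38 mm from the axis, mid-depth). With the carton lying on a broad face, this is one corner of its outline seen from above.
- short_carton_center (a point): Centre of the short plain brown carton (loose, closed, rigid, about 0.19 kg), which stands on end on the panel: 100 mm high, 76 mm wide along its own x, 40 mm deep along its own y, z up; the centre starts 50 mm above the panel. The broad 76 x 100 mm faces look along its own +y and -y; its y axis is within 8 degrees of the panel's y. Starts up to 12 mm off the outline's long axis.
- short_carton_foot_a (a point): Point on the short carton's underside, middle of its +x edge (38 mm from the axis, mid-depth). With the carton lying on a broad face, this is one corner of its outline seen from above.
- short_carton_foot_b (a point): Point on the short carton's underside, middle of its -x edge (38 mm from the axis, mid-depth). With the carton lying on a broad face, this is one corner of its outline seen from above.
- short_carton_head_a (a point): Point on the short carton's top face, middle of its +x edge (38 mm from the axis, mid-depth). With the carton lying on a broad face, this is one corner of its outline seen from above.
- short_carton_head_b (a point): Point on the short carton's top face, middle of its -x edge (38 mm from the axis, mid-depth). With the carton lying on a broad face, this is one corner of its outline seen from above.
- model_far: Plaster tooth model, 56 x 62 x 27 mm, on the panel beside the outline, on the side away from the robot; loose, to be left alone. Origin at the centre of its underside.
- model_side: Second plaster tooth model, 56 x 62 x 27 mm, on the bench to the robot's right; loose, to be left alone. Origin at the centre of its underside.
- jar: Small closed jar, 48 mm across, 55 mm high, on the panel beside the outline on the robot's side; loose, to be left alone. Origin at the centre of its underside.
- dish: Little glass mixing dish, 44 mm across, 30 mm high, on the panel beside the outline, away from the robot; loose, to be left alone. Origin at the centre of its underside.
- spatula: Spatula, 170 mm long, lying on the bench to the robot's left; loose, to be left alone. Origin at the centre of its underside's outline.
- wax_box: Flat white box, 70 x 110 x 28 mm, lying on the bench to the right; loose, to be left alone. Origin at the centre of its underside.
- mug: White mug, 76 mm across, 90 mm high, on the bench to the left; loose, to be left alone. Origin at the centre of its underside.
- tall_carton: The tall carton itself; origin at the centre of its underside, axes as given for its centre point. Pushed high on its outer broad face it tips on its inner foot edge rather than slides (ordinary friction, as card on plastic), and falls over by itself once it leans past about 16 degrees.
- short_carton: The short carton itself; origin at the centre of its underside, axes as given for its centre point. Pushed high on its outer broad face it tips on its inner foot edge rather than slides (ordinary friction, as card on plastic), and falls over by itself once it leans past about 22 degrees.
Not all that is in view belongs to the job. What is shaped like the short_carton but pink or purple is not meant.

How it is judged:
By the outcome, as a careful person would: the job done as asked, in the order asked, and still so for the second after the job is handed in, with the robot touching nothing.
It also fails if it takes over 45 s, if anything falls off the work surface, if the arm or the gripper's body presses on something with over 40 N, if the wrist force passes 120 N, or if a joint passes its speed limit or range.

ROBOT

A 6-joint arm with a two-finger parallel gripper is mounted at the origin on the work surface. World frame = base frame: x ahead of the robot, y to its left, z up, the work surface at z = 0. Lengths are in m, angles in degrees, forces in N, time in s.
With the tool pointing down it reaches from about 0.3 to 0.75 m from the base axis. Payload 8.5 kg.
Tool frame: the origin (TCP) lies at the very end of the fingers, on their centre line; the grasp point (between the pads) lies 19 mm behind it; z points along the fingers, y is the line along which they close (so a half turn about z gives the same grasp; the last joint's range is limited). The gripper opens to 85 mm and grips with 20 to 120 N. Pads are 22 mm wide; open, the fingers measure 114 mm over their backs; the gripper's body (76 mm by 85 mm) begins 54 mm behind the grasp point. The pads swing forward as they close: fully open they stand 13 mm farther back than shut.
Start: joints at [-75.991, 21.807, 74.336, -0, 83.858, -12.336], TCP at [0.244, -0.493, 0.231] pointing down, gripper open.
Joint ranges: [-178.18, 178.18], [-50.72, 133.34], [12.68, 142.11], [-81.47, 261.47], [9.98, 163.14], [-165.26, 165.26]. Speed limits (degrees/s): [136.94, 136.94, 180, 180, 180, 180].

INTERFACE

Orientations are given as a 3x3 rotation matrix whose columns are the frame's x, y, z axes.
In Python, from rig import observe, cams, ticket gives the robot as it stands.
- The arm moves only by the tool move_arm, never from a script. Its arguments are lists of equal length, an entry for each row: "jaw": the finger opening in cm, from 0 to 8.54; "dp": the shift along the tool's x, y, z in cm, a list of three; "turn": the turn, a rotation vector about the tool's x, y, z in rad, a list of three. In form: {"jaw": [jaw, ...], "dp": [[tx, ty, tz], ...], "turn": [[wx, wy, wz], ...]}. A call has 1 to 12 rows; each row shifts and turns the commanded pose from where the row before left it, along the tool's axes as they then stand; what a row does not reach is not made up. A row lasts 1/12 s, in which the tool goes at most 41.7 mm and 7.16 degrees, less where a joint would pass 70% of its speed; a pose out of reach is approached as far as the arm can. A call is refused whole if a number of a shift passes 4.17 or a number of a turn 0.125, either way. A call with a gripper value outside its range is refused whole. The fingers move at their own pace and stop on an object; "force" is the grip in N (left out, the last holds). Time passes only in rows, so rows that do not move let the fingers close. It gives the time, the measured TCP pose, the force, the opening and the grip force at its end, in the units of the state.
- observe(): the state, without advancing time (a new reading comes with each control period).
- cams.get_image(name): name is "scene" or "top" or "wrist"; returns (picture, depth): 480x640x3 uint8, red, green, blue; 480x640 float32, m along the optical axis (not along the pixel's ray), 0 where there is no reading.
- cams.calibration(name): a dict with "vertical_fov" (degrees; the focal length in pixels is half the picture's height over the tangent of half this angle, whatever the lens; pixels are square), "cx", "cy" (the principal point, pixels), "view" (4x4, takes a point from world to camera coordinates); the wrist camera has in their place "tool_from_camera" (4x4, takes a point from camera to tool coordinates, whose origin is the TCP and whose axes are the flange's). Camera axes: x right, y up, looking along -z (the intrinsics and any distortion apply to the point x, -y, -z); pixel columns grow to the right and rows downward; lengths in m; the calibration is good to about 2 mm. A picture is of the moment at which its call begins: read the wrist's pose just before it. calibration takes no time and is no camera call.
- ticket.close_job(): hands the job in; it is judged then, once.
Trained networks look in the newest picture that a camera, given by its name, has taken for a name from the list of things; names that differ only in an ending like _2 or _b are one class to them, and where a whole thing is asked for, a point or a joint stands for the part that bears it (a point fixed in the world has none). Each returns a list of dicts, best first, with "p" (0 to 1); they miss things now and then, are a little off and sometimes report something else, mostly with a low value. They report only what shows in the picture. A call takes as long as a camera call. They do not tell look-alikes from the thing itself.
- cams.spot_in(camera, query): "box" ([centre column, centre row, width, height] as shares, 0 to 1, of the picture: columns of its width, rows of its height, round what is visible of it).
- cams.outline_of(camera, query): "mask" (480x640 bool, what is visible of it) and "box" ([centre column, centre row, width, height] as shares, 0 to 1, of the picture: columns of its width, rows of its height, round what is visible of it).
- cams.mark_of(camera, query): "location" ([column, row] as shares, 0 to 1, of the picture: columns of its width, rows of its height: a listed point, or the origin of a listed thing).
The state is a dict: "time_s": time; "q": joint angles; "qvel": joint speeds; "joint_efforts": joint torques, N m; "position": TCP position; "tool_rot": TCP orientation; "ft_force": force on the tool from outside, world axes, zero at the start; "wrist_torque": the same for the moment, N m; "grip_width": finger opening in m; "gripper_force": force on a finger pad.
Only numpy, scipy, OpenCV 4.12 (cv2) and the standard library are available. Lean on these libraries where they do the work, as an engineer would, in place of code of your own. Each camera call takes 0.05 s, during which the arm holds its last target. There are 200 camera calls.

## Working session

There is one attempt and no reset: what is moved stays moved. The work goes in short steps, Python scripts to look and compute and a tool call to move; the robot and the scene stay as the last step left them, time stands still between calls to the robot, and variables do not carry over. Pictures are saved under pics/ and viewed, at most 10 in all, crops included, and the job is handed in when it is done.

Besides the shell and the picture viewer there is one more tool, called after "Emit:" as name(argument=value, ...), one argument or row to a line, values as JSON. move_arm: Moves the arm, as the interface text tells. Its arguments: {"type":"object","properties":{"jaw":{"type":"array","items":{"type":"number"}},"dp":{"type":"array","items":{"type":"array","items":{"type":"number"}}},"turn":{"type":"array","items":{"type":"array","items":{"type":"number"}}},"force":{"type":"number"}},"required":["jaw","dp","turn"]}

```bash
mkdir -p pics; ls; cat > h.py <<'E'
import numpy as np, cv2
from rig import observe, cams, ticket
def K(n):
    c=cams.calibration(n); f=240/np.tan(np.radians(c["vertical_fov"])/2); return c,f
def world(n,u,v,d=None,z=None):
    c,f=K(n); T=np.linalg.inv(np.array(c["view"]))
    r=np.stack([(np.asarray(u)-c["cx"])/f,-(np.asarray(v)-c["cy"])/f,-np.ones_like(u,dtype=float)],-1)
    if d is not None: return (r*np.asarray(d)[...,None])@T[:3,:3].T+T[:3,3]
    R=r@T[:3,:3].T; s=(z-T[2,3])/R[...,2]; return T[:3,3]+R*s[...,None]
def save(n,name):
    p,d=cams.get_image(n); cv2.imwrite(f"pics/{name}.png",p[:,:,::-1]); return p,d
E
python3 - <<'E'
from h import *
for n in("scene","top"):
    p,d=save(n,n+"0"); c=cams.calibration(n); print({k:v for k,v in c.items()})
    for q in("tall_carton","short_carton","panel","jar","dish","model_far"):
        for o in cams.outline_of(n,q)[:3]:
            m=o["mask"]&(d>0); v,u=np.nonzero(m); P=world(n,u,v,d[m]) if len(u) else np.zeros((1,3))
            print(n,q,round(o["p"],2),np.round(np.array(o["box"])*[640,480,640,480]),np.round(np.percentile(P,[2,50,98],axis=0),3).tolist())
    for q in("outline","tall_carton_center","short_carton_center"):
        for o in cams.mark_of(n,q)[:2]: print(q,round(o["p"],2),np.array(o["location"])*[640,480])
print(observe()["time_s"])
E
```

```text
pics
{'vertical_fov': 44.64827964437717, 'cx': 315.2392802940393, 'cy': 236.41001577750146, 'view': array([[-0.15923405,  0.98704882, -0.01947166,  0.09644511],
       [-0.67553062, -0.09455352,  0.73124416,  0.26984666],
       [ 0.71993257,  0.12959268,  0.68183784, -1.80179009],
       [ 0.        ,  0.        ,  0.        ,  1.        ]])}
scene tall_carton 0.66 [261. 254.  33.  66.] [[0.531, -0.157, 0.008], [0.595, -0.129, 0.102], [0.605, -0.115, 0.145]]
scene tall_carton 0.27 [546. 294.  58.  53.] [[0.532, 0.461, 0.003], [0.584, 0.499, 0.057], [0.608, 0.563, 0.091]]
scene short_carton 0.92 [412. 226.  36.  52.] [[0.348, 0.171, -0.0], [0.403, 0.209, 0.067], [0.426, 0.247, 0.103]]
scene short_carton 0.86 [359. 216.  39.  51.] [[0.343, 0.034, 0.002], [0.379, 0.076, 0.067], [0.402, 0.113, 0.103]]
scene short_carton 0.55 [397. 293.  21.  57.] [[0.577, 0.165, 0.003], [0.648, 0.186, 0.093], [0.655, 0.208, 0.106]]
scene panel 0.79 [322. 296. 261. 137.] [[0.447, -0.245, -0.001], [0.615, 0.037, 0.003], [0.746, 0.296, 0.007]]
scene panel 0.72 [258. 257.  31.  68.] [[0.532, -0.156, 0.01], 
[... 2140 characters left out ...]
9, -0.025, 0.022], [0.466, -0.004, 0.056], [0.488, 0.016, 0.063]]
top jar 0.21 [247. 202.  23.  42.] [[0.573, 0.165, 0.006], [0.604, 0.183, 0.1], [0.65, 0.206, 0.108]]
top dish 0.55 [345. 172.  19.  18.] [[0.679, -0.075, 0.002], [0.703, -0.056, 0.017], [0.718, -0.037, 0.037]]
top model_far 0.81 [294. 164.  35.  22.] [[0.687, 0.043, 0.007], [0.716, 0.075, 0.017], [0.747, 0.105, 0.033]]
top model_far 0.16 [311. 216. 240. 147.] [[0.432, -0.242, -0.005], [0.58, 0.028, 0.002], [0.749, 0.295, 0.009]]
outline 0.94 [315.712 217.008]
tall_carton_center 0.77 [376.768 223.92 ]
tall_carton_center 0.62 [344.    175.008]
short_carton_center 0.86 [289.6 308.4]
short_carton_center 0.83 [247.68  203.184]
1.0
```

```bash
python3 - <<'E'
from h import *
p,d=save("top","top1")
v,u=np.mgrid[0:480,0:640]; P=world("top",u,v,d)
def rect(pts,s):
    r=cv2.minAreaRect((pts*1000).astype(np.float32)); print(s,len(pts),np.round(r[0],1),np.round(r[1],1),round(r[2],1),np.round(cv2.boxPoints(r)).tolist())
for s,z,x0,x1,y0,y1 in(("tall",.143,.48,.64,-.2,-.08),("short",.103,.53,.69,.13,.24)):
    m=(abs(P[...,2]-z)<.012)&(P[...,0]>x0)&(P[...,0]<x1)&(P[...,1]>y0)&(P[...,1]<y1)&(d>0)
    m=cv2.morphologyEx(m.astype(np.uint8),cv2.MORPH_OPEN,np.ones((3,3)))>0
    q=world("top",u[m],v[m],z=z)[:,:2]; rect(q,s); print(np.median(P[m],0))
G=world("top",u,v,z=.003)
hsv=cv2.cvtColor(p,cv2.COLOR_RGB2HSV)
m=(hsv[...,1]<90)&(hsv[...,2]>130)&(P[...,2]<.012)&(G[...,0]>.45)&(G[...,0]<.70)&(G[...,1]>-.2)&(G[...,1]<.26)
n,l,st,_=cv2.connectedComponentsWithStats(m.astype(np.uint8))
for i in np.argsort(-st[1:,4])[:4]+1: rect(G[l==i][:,:2],"tape%d"%i)
cv2.imwrite("pics/crop.png",cv2.resize(p[120:340,180:450,::-1],None,fx=2.7,fy=2.7,interpolation=2))
E
```

```text
tall 588 [ 561.1 -135.2] [40.6 77.4] 86.4 [[521.0, -153.0], [598.0, -158.0], [601.0, -117.0], [524.0, -113.0]]
[ 0.56182655 -0.13504904  0.14168133]
short 573 [610.5 186.6] [41.7 78. ] 84.9 [[570.0, 169.0], [647.0, 162.0], [651.0, 204.0], [573.0, 211.0]]
[0.61053325 0.18670642 0.10221727]
tape7 643 [530.3  34.5] [350.5  37.9] 81.5 [[486.0, -136.0], [523.0, -142.0], [575.0, 205.0], [537.0, 211.0]]
tape1 535 [665.5  15.3] [349.1  15.8] 82.7 [[636.0, -157.0], [651.0, -159.0], [695.0, 188.0], [680.0, 190.0]]
tape11 302 [452.9 188.7] [144.1  20.9] 82.7 [[433.0, 119.0], [454.0, 116.0], [472.0, 259.0], [452.0, 262.0]]
tape4 29 [695.6 -55. ] [ 7.9 22.8] 1.0 [[691.0, -44.0], [692.0, -66.0], [700.0, -66.0], [699.0, -44.0]]
```

View pics/crop.png

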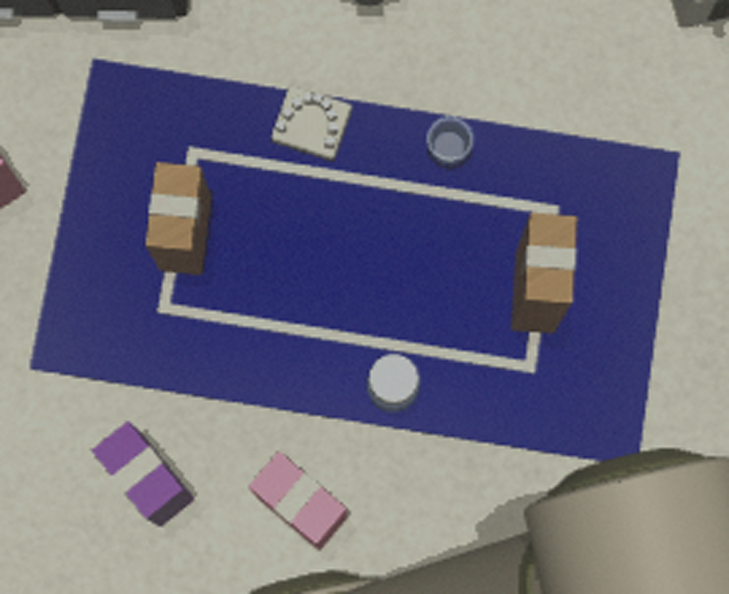

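View pics/scene0.png

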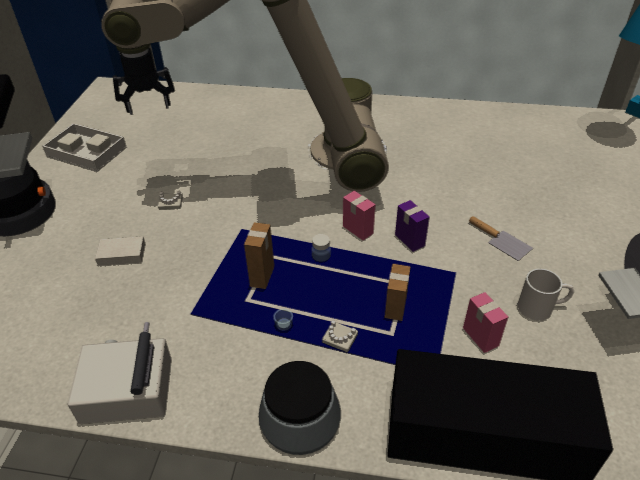

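```bash
cat > go.py <<'E'
import sys
from h import *
s=observe(); R=np.array(s["tool_rot"]); p=np.array(s["position"])
yaw=np.degrees(np.arctan2(R[1,1],R[0,1])); print("t",s["time_s"],"p",p.round(4),"q",np.round(s["q"],1),"tooly yaw",yaw.round(2),"F",np.round(s["ft_force"],1),"z",R[:,2].round(3))
if len(sys.argv)>1:
    t=np.array([float(a) for a in sys.argv[1:4]]); print("dp total cm",(R.T@(t-p)*100).round(2))
    for n,a in(("tall",86.4),("short",84.9)):
        print(n,"push dir in tool",(R.T@np.array([np.cos(np.radians(a)),np.sin(np.radians(a)),0])).round(3),"yaw err to a-90:",((a-90-yaw+90)%180-90).round(2))
E
python3 go.py .557 -.200 .231
```

```text
t 1.05 p [ 0.2441 -0.4929  0.2313] q [-76.   21.8  74.3   0.   83.9 -12.3] tooly yaw -63.65 F [ 0.4 -0.6  0.2] z [ 0. -0. -1.]
dp total cm [ 4.104e+01 -1.236e+01  3.000e-02]
tall push dir in tool [ 0.499 -0.866 -0.   ] yaw err to a-90: 60.05
short push dir in tool [ 0.522 -0.853 -0.   ] yaw err to a-90: 58.55
```

Emit:
move_arm(
  jaw=[4,4,4,4,4,4,4,4,4],
  dp=[
    [0,0,0],
    [0,0,0],
    [0,0,0],
    [0,0,0],
    [0,0,0],
    [0,0,0],
    [0,0,0],
    [0,0,0],
    [0,0,0],
  ],
  turn=[
    [0,0,-0.1165],
    [0,0,-0.1165],
    [0,0,-0.1165],
    [0,0,-0.1165],
    [0,0,-0.1165],
    [0,0,-0.1165],
    [0,0,-0.1165],
    [0,0,-0.1165],
    [0,0,-0.1165],
  ],
)

```text
time_s: 1.8
position: [0.2441, -0.4929, 0.2313]
tool_rot: [[0.057, 0.998, -0.0], [0.998, -0.057, 0.0], [0.0, -0.0, -1.0]]
ft_force: [0.9, -0.4, 0.1]
grip_width: 0.0399
gripper_force: 0.0
```

```bash
python3 go.py .557 -.200 .231
```

```text
t 1.8 p [ 0.2441 -0.4929  0.2313] q [-76.   21.8  74.3   0.   83.9 -72.7] tooly yaw -3.25 F [ 0.9 -0.4  0.1] z [-0.  0. -1.]
dp total cm [3.101e+01 2.958e+01 3.000e-02]
tall push dir in tool [1.    0.006 0.   ] yaw err to a-90: -0.35
short push dir in tool [0.999 0.032 0.   ] yaw err to a-90: -1.85
```

Tool x is now the push direction for the tall carton.

Emit:
move_arm(
  jaw=[4,4,4,4,4,4,4,4,4,4,4,4],
  dp=[
    [2.58,2.47,0],
    [2.58,2.47,0],
    [2.58,2.47,0],
    [2.58,2.47,0],
    [2.58,2.47,0],
    [2.58,2.47,0],
    [2.58,2.47,0],
    [2.58,2.47,0],
    [2.58,2.47,0],
    [2.58,2.47,0],
    [2.58,2.47,0],
    [2.58,2.47,0],
  ],
  turn=[
    [0,0,0],
    [0,0,0],
    [0,0,0],
    [0,0,0],
    [0,0,0],
    [0,0,0],
    [0,0,0],
    [0,0,0],
    [0,0,0],
    [0,0,0],
    [0,0,0],
    [0,0,0],
  ],
)

```text
time_s: 2.8
position: [0.5604, -0.2009, 0.2314]
tool_rot: [[0.062, 0.998, 0.0], [0.998, -0.062, -0.0], [-0.0, 0.0, -1.0]]
ft_force: [-0.8, -0.4, -0.5]
grip_width: 0.0398
gripper_force: 0.0
```

```bash
python3 go.py .557 -.200 .121
```

```text
t 2.8 p [ 0.5604 -0.2009  0.2314] q [-31.1  26.4  66.7  -0.   86.8 -27.5] tooly yaw -3.58 F [-0.8 -0.4 -0.5] z [ 0. -0. -1.]
dp total cm [ 0.07 -0.34 11.04]
tall push dir in tool [ 1.  0. -0.] yaw err to a-90: -0.02
short push dir in tool [ 1.     0.027 -0.   ] yaw err to a-90: -1.52
```

Emit:
move_arm(
  jaw=[4,4,4,4,4,4,4,4,4,4,4,4],
  dp=[
    [0,-0.1,2.76],
    [0,-0.1,2.76],
    [0,-0.1,2.76],
    [0,0,2.76],
    [0,0,0],
    [0.8,0,0],
    [0.8,0,0],
    [0.6,0,0],
    [0.5,0,0],
    [0.5,0,0],
    [0.5,0,0],
    [0.5,0,0],
  ],
  turn=[
    [0,0,0],
    [0,0,0],
    [0,0,0],
    [0,0,0],
    [0,0,0],
    [0,0,0],
    [0,0,0],
    [0,0,0],
    [0,0,0],
    [0,0,0],
    [0,0,0],
    [0,0,0],
  ],
)

```text
time_s: 3.8
position: [0.559, -0.1599, 0.1214]
tool_rot: [[0.062, 0.998, 0.001], [0.998, -0.062, -0.001], [-0.0, 0.001, -1.0]]
ft_force: [-0.5, -0.9, 1.4]
grip_width: 0.0399
gripper_force: 0.2
```

```bash
python3 - <<'E'
from h import *
save("scene","s2")
p=cv2.imread("pics/s2.png")[180:360,180:460]; cv2.imwrite("pics/s2c.png",cv2.resize(p,None,fx=2.5,fy=2.5))
E
python3 go.py .557 -.200 .121
```

```text
t 3.85 p [ 0.559  -0.159   0.1213] q [-27.6  30.5  79.    0.   70.5 -24. ] tooly yaw -3.55 F [ 0.4  0.2 -0.3] z [ 0.  0. -1.]
dp total cm [-4.1   0.06  0.02]
tall push dir in tool [1.    0.001 0.   ] yaw err to a-90: -0.05
short push dir in tool [1.    0.027 0.   ] yaw err to a-90: -1.55
```

View pics/s2c.png

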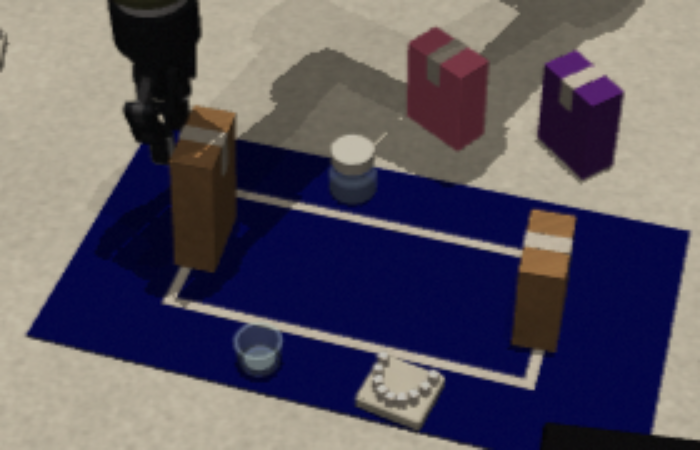

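The picture shows the fingertips at the top of the tall carton's outer face (crop ≈ 165,150), with the carton perhaps just starting to lean. I'll keep pushing.

Emit:
move_arm(
  jaw=[4,4,4,4,4,4,4,4,4,4,4,4],
  dp=[
    [0.4,0,0],
    [0.4,0,0],
    [0.4,0,0],
    [0.4,0,0],
    [0.4,0,0],
    [0.4,0,0],
    [0.4,0,0],
    [0.4,0,0],
    [0.4,0,0],
    [0.4,0,0],
    [0,0,0],
    [0,0,0],
  ],
  turn=[
    [0,0,0],
    [0,0,0],
    [0,0,0],
    [0,0,0],
    [0,0,0],
    [0,0,0],
    [0,0,0],
    [0,0,0],
    [0,0,0],
    [0,0,0],
    [0,0,0],
    [0,0,0],
  ],
)

```text
time_s: 4.85
position: [0.5614, -0.1202, 0.1209]
tool_rot: [[0.062, 0.998, -0.0], [0.998, -0.062, -0.0], [-0.0, -0.0, -1.0]]
ft_force: [-0.5, -0.9, 0.7]
grip_width: 0.0401
gripper_force: 0.0
```

```bash
python3 - <<'E'
from h import *
save("scene","s3")
p=cv2.imread("pics/s3.png")[180:360,180:460]; cv2.imwrite("pics/s3c.png",cv2.resize(p,None,fx=2.5,fy=2.5))
E
python3 go.py .557 -.200 .121
```

```text
t 4.9 p [ 0.5614 -0.1203  0.1209] q [-23.9  29.9  80.2  -0.   69.9 -20.3] tooly yaw -3.57 F [-0.  -0.8 -0.7] z [ 0. -0. -1.]
dp total cm [-7.98  0.06 -0.  ]
tall push dir in tool [ 1.  0. -0.] yaw err to a-90: -0.03
short push dir in tool [ 1.     0.027 -0.   ] yaw err to a-90: -1.53
```

View pics/s3c.png

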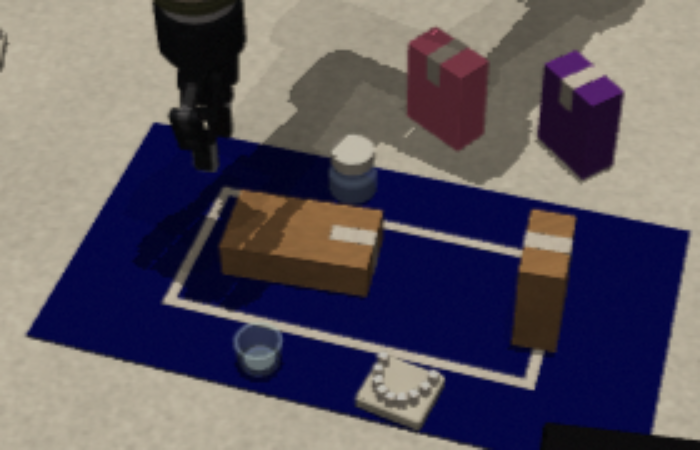

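The tall carton now lies flat inside the outline (crop 220–385, 190–295). Next I'll rise and cross over to the short carton's outer side.

Emit:
move_arm(
  jaw=[4,4,4,4,4,4,4,4,4,4,4,4],
  dp=[
    [0,0,-3.5],
    [0,0,-3.5],
    [3.7,0.3,0],
    [3.7,0.3,0],
    [3.7,0.3,0],
    [3.7,0.3,0],
    [3.7,0.3,0],
    [3.7,0.3,0],
    [3.7,0.3,0],
    [3.7,0.3,0],
    [3.7,0.3,0],
    [3.7,0.3,0],
  ],
  turn=[
    [0,0,0.027],
    [0,0,0],
    [0,0,0],
    [0,0,0],
    [0,0,0],
    [0,0,0],
    [0,0,0],
    [0,0,0],
    [0,0,0],
    [0,0,0],
    [0,0,0],
    [0,0,0],
  ],
)

```text
time_s: 5.9
position: [0.6244, 0.2471, 0.1909]
tool_rot: [[0.09, 0.996, -0.0], [0.996, -0.09, -0.0], [-0.0, -0.0, -1.0]]
ft_force: [0.6, -0.5, -0.3]
grip_width: 0.0398
gripper_force: 0.0
```

```bash
python3 go.py .616 .252 .087
```

```text
t 5.9 p [0.6244 0.2471 0.1909] q [11.5 35.9 56.4 -0.  87.7 16.7] tooly yaw -5.15 F [ 0.6 -0.5 -0.3] z [-0. -0. -1.]
dp total cm [ 0.41 -0.88 10.39]
tall push dir in tool [ 1.    -0.027 -0.   ] yaw err to a-90: 1.55
short push dir in tool [ 1.    -0.001 -0.   ] yaw err to a-90: 0.05
```

Emit:
move_arm(
  jaw=[4,4,4,4,4,4,4,4,4,4,4,4],
  dp=[
    [0.4,-0.88,0],
    [0,0,2.6],
    [0,0,2.6],
    [0,0,2.6],
    [0,0,2.6],
    [0,0,0],
    [-0.8,0,0],
    [-0.8,0,0],
    [-0.6,0,0],
    [-0.5,0,0],
    [-0.5,0,0],
    [-0.4,0,0],
  ],
  turn=[
    [0,0,0],
    [0,0,0],
    [0,0,0],
    [0,0,0],
    [0,0,0],
    [0,0,0],
    [0,0,0],
    [0,0,0],
    [0,0,0],
    [0,0,0],
    [0,0,0],
    [0,0,0],
  ],
)

```text
time_s: 6.9
position: [0.6129, 0.2137, 0.0878]
tool_rot: [[0.09, 0.996, 0.001], [0.996, -0.09, 0.0], [0.0, 0.001, -1.0]]
ft_force: [0.3, 0.2, 1.0]
grip_width: 0.0397
gripper_force: 0.2
```

Emit:
move_arm(
  jaw=[4,4,4,4,4,4,4,4,4,4,4,4],
  dp=[
    [-0.4,0,0],
    [-0.4,0,0],
    [-0.4,0,0],
    [-0.4,0,0],
    [-0.4,0,0],
    [-0.4,0,0],
    [-0.4,0,0],
    [-0.4,0,0],
    [-0.4,0,0],
    [-0.4,0,0],
    [-0.4,0,0],
    [0,0,0],
  ],
  turn=[
    [0,0,0],
    [0,0,0],
    [0,0,0],
    [0,0,0],
    [0,0,0],
    [0,0,0],
    [0,0,0],
    [0,0,0],
    [0,0,0],
    [0,0,0],
    [0,0,0],
    [0,0,0],
  ],
)

```text
time_s: 7.9
position: [0.6087, 0.1698, 0.0869]
tool_rot: [[0.09, 0.996, -0.0], [0.996, -0.09, -0.0], [-0.0, -0.0, -1.0]]
ft_force: [-0.2, 0.0, 0.0]
grip_width: 0.0401
gripper_force: 0.0
```

```bash
python3 - <<'E'
from h import *
save("scene","s4")
p=cv2.imread("pics/s4.png")[180:360,180:460]; cv2.imwrite("pics/s4c.png",cv2.resize(p,None,fx=2.5,fy=2.5))
E
python3 go.py .557 -.200 .121
```

```text
t 7.95 p [0.6088 0.1702 0.087 ] q [ 4.9 37.2 72.2 -0.  70.6 10.1] tooly yaw -5.16 F [ 0.1 -0.4  0.1] z [-0. -0. -1.]
dp total cm [-37.33  -1.83  -3.4 ]
tall push dir in tool [ 1.    -0.027 -0.   ] yaw err to a-90: 1.56
short push dir in tool [ 1.    -0.001 -0.   ] yaw err to a-90: 0.06
```

View pics/s4c.png

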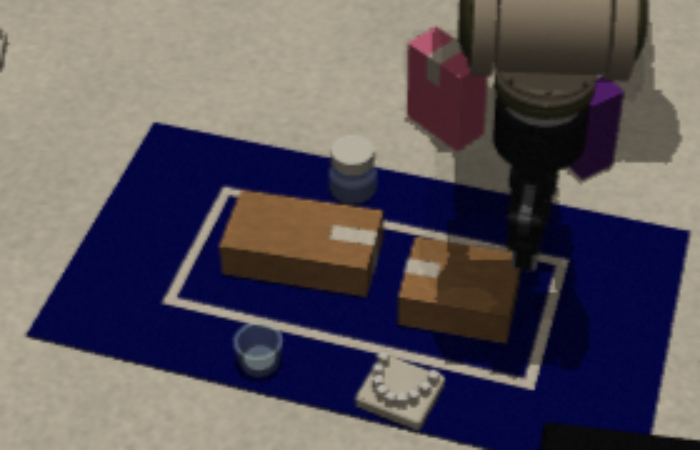

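Both cartons lie flat (tall at crop 300,240, short at 460,285). I'll retreat upward and check the margins from above.

Emit:
move_arm(
  jaw=[4,4,4,4,4,4,4,4,4,4,4],
  dp=[
    [0,0,-3],
    [0,0,-3],
    [0,0,-3],
    [0,0,-3],
    [3,0,0],
    [3,0,0],
    [3,0,0],
    [3,0,0],
    [3,0,0],
    [0,0,0],
    [0,0,0],
  ],
  turn=[
    [0,0,0],
    [0,0,0],
    [0,0,0],
    [0,0,0],
    [0,0,0],
    [0,0,0],
    [0,0,0],
    [0,0,0],
    [0,0,0],
    [0,0,0],
    [0,0,0],
  ],
)

```text
time_s: 8.87
position: [0.6217, 0.3215, 0.2063]
tool_rot: [[0.087, 0.996, -0.001], [0.996, -0.087, -0.0], [-0.0, -0.0, -1.0]]
ft_force: [0.1, -1.3, 0.2]
grip_width: 0.04
gripper_force: 0.0
```

```bash
python3 - <<'E'
from h import *
p,d=save("top","top5")
v,u=np.mgrid[0:480,0:640]; P=world("top",u,v,d)
ex=np.array([.992,-.127]);ey=np.array([.127,.992]);c=np.array([.5936,.0247])
for s,y0,y1 in(("tall",-.16,.025),("short",.03,.2)):
    m=(abs(P[...,2]-.043)<.01)&(P[...,0]>.5)&(P[...,0]<.68)&(P[...,1]>y0)&(P[...,1]<y1)&(d>0)
    m=cv2.morphologyEx(m.astype(np.uint8),cv2.MORPH_OPEN,np.ones((3,3)))>0
    q=world("top",u[m],v[m],z=.043)[:,:2]; r=cv2.minAreaRect((q*1000).astype(np.float32)); b=cv2.boxPoints(r)-c*1000
    print(s,np.round(r[1]),"panel xy",np.round(np.c_[b@ex,b@ey]).tolist(),np.median(P[m][:,2]))
cv2.imwrite("pics/top5c.png",cv2.resize(p[120:340,180:450,::-1],None,fx=2.7,fy=2.7,interpolation=2))
E
```

```text
tall [134.  77.] panel xy [[-52.0, -139.0], [25.0, -134.0], [16.0, 1.0], [-61.0, -5.0]] 0.04193803002626417
short [100.  77.] panel xy [[-36.0, 37.0], [41.0, 41.0], [36.0, 141.0], [-41.0, 138.0]] 0.04219474125802658
```

View pics/top5c.png

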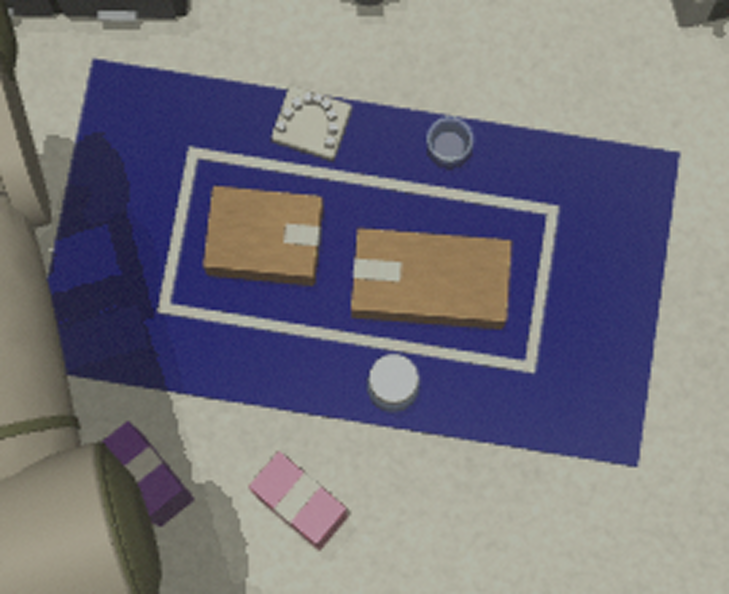

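The top view shows both cartons flat and inside the tape, with the neighbouring objects where they were and the arm clear.

```bash
python3 -c "
from rig import ticket; print(ticket.close_job())"
```

```text
the job is handed in; nothing more can be done
None
```

Both brown cartons were tipped inward with the fingertips and lie flat on their broad sides inside the outline; nothing else on the panel moved, and the job is handed in (about 9 s of the 45 s used).

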